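Fetch the loupe box from behind the sliding door and open it in its stand

TASK

The small blue box with the brass knob is in the low display case: slide the clear door that covers it away past the other one until it is open, lift the box out and stand it, still closed, on the bare table. Lift its lid off by the knob and lay it on the table knob up, clear of the box, then take the open box, with the loupe still in it, and stand it all the way down between the two cheeks of the wooden stand. Keep the box upright, do not drop it, and leave the jar in the case and the other things where they are.

Things in the scene. Friction and masses are not known exactly. Their poses are not given: they have to be found in the camera images.
- case: low fixed display case, white, aluminium tracks, two flat clear doors as its top; 185 (x, depth) x 368 (y) x 100 mm high. Origin on the table under its centre. Inner floor 10 mm up, inside 165 mm deep in x. Bays centred at y = +109 and -109 mm, each between plywood partitions 70 mm apart in y, tops 56 mm above the table: a thing in a bay can be gripped only across the case's x
- door_left (a joint): slide of the left door, m: 0 = shut over the left (+y) bay, 0.130 = fully open, slid towards the case's -y under the right door. Stays where it is left, moves with about 2 N. The open gap is as wide as the joint value, from the case's left inner end (y = +174 mm). Starts 0 to 0.012
- door_right (a joint): slide of the right door, m: 0 = shut over the right (-y) bay, 0.130 = fully open, slid towards the case's +y over the left door. Same friction; the gap is measured from y = -174 mm. Starts 0 to 0.012
- door_left_handle (a point): point in the black upright handle ridge at the left door's outer end: 12 mm thick across the case's y, 60 mm long along its x. The point is 116 mm above the table, the ridge's top 128 mm. This door's surface is at 92 mm, the other door's at 98 mm: keep fingertips above 99 mm
- door_right_handle (a point): the same point in the same handle of the right door; the ridge's top is 12 mm above the point, this door's surface 98 mm above the table.
- box_center (a point): centre of the blue box: 62 (its x) x 52 (its y) x 54 mm high, walls 3 mm, about 0.16 kg, open under its loose lid; the loupe is inside. Starts in the left or right bay, its x along the case's y, this point 37 mm above the table (27 mm when the box stands on the table). The knob's top is 47 mm above this point: grip the box in its upper half
- lid_knob (a point): centre of the brass knob (16 mm diameter, 16 mm high) of the box's loose lid. Lid plate 60 x 50 x 4 mm right under the knob, below it a plug 52 x 42 x 5 mm that sits loosely in the box mouth. On the box the point is 39 mm above the box centre; with the lid knob up on the table it is 17 mm up. z points up the knob. About 0.05 kg
- loupe_center (a point): centre of the black loupe (43 mm diameter, 38 mm high) standing inside the box, 4 to 5 mm below the box centre.
- jar_center (a point): centre of a white jar with a black lid, 49 mm diameter, 60 mm high, in the other bay of the case; leave it alone.
- stand: fixed wooden stand: base 92 (x) x 86 (y) x 8 mm, origin on the table under its centre. Two cheeks 58 mm apart in y, 60 mm long in x, 52 mm high, splayed above 42 mm; both x ends open. The box goes on the base, its 62 mm side along the stand's x (either way round), its centre then 35 mm above the table; fingers have room only at the box's x ends
- brush: orange flat brush 199 x 30 x 12 mm on the table, right of the case and behind the stand; leave it alone. Origin under its middle.
- tweezers: steel tweezers 131 x 20 x 9 mm in front of the case's right part; leave them alone. Origin under their middle.
Things that resemble listed ones, but are neither listed nor needed, are in the scene too. Leave any orange, red or turquoise look-alike of the stand alone.

How it is judged (in metres and radians):
On the way, in this order (a step that is already met when the one before it is completed fails the run):
1. the door over the box's bay is slid open at least 110 mm, the box still in its bay (distance of box_center from where it was at the start of the episode below 0.02 m and ((value of joint door_left above 0.11 m and y of box_center in the frame of case above 0 m) or (value of joint door_right above 0.11 m and y of box_center in the frame of case below 0 m))), for 0.2 s.
2. the box stands upright on the table, let go, with its lid on and the loupe in it (height (world z) of box_center between 0.022 and 0.031 m and angle between box_center's own z axis and vertical below 0.08 rad and contact force between the fingers and box below 0.05 N and linear speed of box below 0.02 m/s and horizontal distance between lid_knob and box_center below 0.006 m and z of lid_knob in the frame of box_center between 0.034 and 0.044 m and horizontal distance between loupe_center and box_center below 0.015 m and z of loupe_center in the frame of box_center between -0.012 and 0.006 m), for 0.2 s.
3. the lid lies knob up on the table, let go, clear of the box, which still stands upright (height (world z) of lid_knob between 0.013 and 0.021 m and angle between lid_knob's own z axis and vertical below 0.12 rad and contact force between the fingers and lid below 0.05 N and linear speed of lid below 0.02 m/s and horizontal distance between lid_knob and box_center above 0.062 m and angle between box_center's own z axis and vertical below 0.1 rad), for 0.2 s.
At the end, for the whole second after the job is handed in: The open box is let go, at rest and upright (0.08 rad) on the stand between the cheeks (centre within 16 mm along, 7 mm across, 4 mm in height, 0.15 rad in yaw), the loupe inside; the lid lies knob up, let go, on the table, its knob over 62 mm from the box centre (x of box_center in the frame of stand between -0.016 and 0.016 m and y of box_center in the frame of stand between -0.007 and 0.007 m and z of box_center in the frame of stand between 0.031 and 0.039 m and angle between the x axis of box_center and the x axis of stand, either way round below 0.15 rad and angle between box_center's own z axis and vertical below 0.08 rad and contact force between the fingers and box below 0.05 N and linear speed of each of box, lid below 0.02 m/s and height (world z) of lid_knob between 0.013 and 0.021 m and angle between lid_knob's own z axis and vertical below 0.12 rad and contact force between the fingers and lid below 0.05 N and horizontal distance between loupe_center and box_center below 0.015 m and z of loupe_center in the frame of box_center between -0.012 and 0.006 m and horizontal distance between lid_knob and box_center above 0.062 m); the robot touches nothing.
It fails at once if the box is tipped more than 0.5 rad (angle between box_center's own z axis and vertical above 0.5 rad).
It fails at once if the box is let go more than 25 mm above its seat (dropped or thrown) (height (world z) of box_center above 0.062 m and contact force between the fingers and box below 0.05 N).
It fails at once if the loupe leaves the box (distance between loupe_center and box_center above 0.04 m).
It fails at once if the jar is moved more than 20 mm or tipped (distance of jar_center from where it was at the start of the episode above 0.02 m or angle between jar_center's own z axis and vertical above 0.3 rad).
It fails at once if a bystander (brush, tweezers) is moved more than 30 mm (distance of any of brush, tweezers from where it was at the start of the episode above 0.03 m).
It also fails if it takes over 70 s, if anything falls off the work surface, if the arm or the gripper's body presses on something with over 40 N, if the wrist force passes 120 N, or if a joint passes its speed limit or range.

ROBOT

A 6-joint arm with a two-finger parallel gripper is mounted at the origin on the work surface; the furniture and walls round the work are solid. World frame = base frame: x ahead of the robot, y to its left, z up, the work surface at z = 0. Lengths are in mm, angles in degrees, forces in N, time in s.
With the tool pointing down it reaches from about 275 to 850 mm from the base axis. Payload 5.2 kg.
Tool frame: the origin (TCP) lies at the very end of the fingers, on their centre line; the grasp point (between the pads) lies 19 mm behind it; z points along the fingers, x is the direction in which the jaws open and shut, and the axes are right-handed (so a half turn about z gives the same grasp; the last joint's range is limited). The gripper opens to 85 mm and grips with 20 to 120 N. Pads are 22 mm wide; open, the fingers measure 114 mm over their backs; the gripper's body (76 mm by 85 mm) begins 54 mm behind the grasp point. The pads swing forward as they close: fully open they stand 13 mm farther back than shut.
Start: joints at [62.005, 14.817, 87.949, -0, 77.235, -11.62], TCP at [155.037, 527.701, 231.31] pointing down, gripper open.
Joint ranges: [-179.93, 179.93], [-52.35, 119.4], [10.71, 147.94], [-69.91, 249.91], [12.55, 155.21], [-178.61, 178.61]. Speed limits (degrees/s): [147.25, 147.25, 180, 180, 180, 180].

INTERFACE

Orientations are given as a 3x3 rotation matrix whose columns are the frame's x, y, z axes.
In Python, from bench import robot, get_image gives the robot as it stands. The module is installed in compiled form; this text tells all that it offers.
- The arm moves only by the tool carry_out, never from a script. Its argument "deltas" is a list of rows, each an object of numbers: "gripper": the finger opening in mm, from 0 to 85.4; "tx", "ty", "tz": the shift along the world's x, y, z in units of 50 mm (1.0 is 50 mm); "turn": the turn about the world's z in units of 6 degrees (1.0 is 6 degrees). A call has 1 to 10 rows; each row shifts and turns the commanded pose from where the row before left it; what a row does not reach is not made up. A row lasts 1/8 s, in which the tool goes at most 62.5 mm and 10.7 degrees, less where a joint would pass 70% of its speed; a pose out of reach is approached as far as the arm can. A call is refused whole if a number of a shift passes 1 or a number of a turn 1, either way. A call with a gripper value outside its range is refused whole. The fingers move at their own pace and stop on an object; "squeeze" is the grip in N (left out, the last holds). Time passes only in rows, so rows that do not move let the fingers close. It gives the time, the measured TCP pose, the force and the opening at its end, in the units of the state.
- robot.state(): the state, without advancing time (a new reading comes with each control period).
- get_image(name): name is "scene" or "top"; returns a dict with "pixels" (420x560x3 uint8, blue, green, red), "z_map" (420x560 float32, mm along the optical axis (not along the pixel's ray), 0 where there is no reading), "mtx" (3x3 intrinsics, pixels), "pose" (4x4, takes a point from camera to world coordinates). Camera axes: x right, y down, z forward; pixel columns grow to the right and rows downward; lengths in mm; the calibration is good to about 2 mm. A picture is of the moment at which its call begins.
- robot.job_done(): hands the job in, once; it reports no verdict.
The state is a dict: "time": time; "qpos": joint angles; "joint_velocities": joint speeds; "tau": joint torques, N m; "eef_pos": TCP position; "tcp_rot": TCP orientation; "force": force on the tool from outside, world axes, zero at the start; "ft_torque": the same for the moment, N m; "gripper_width": finger opening in mm.
Only numpy, scipy, OpenCV 4.12 (cv2) and the standard library are available. Lean on these libraries where they do the work, as an engineer would, in place of code of your own. Each camera call takes 0.05 s, during which the arm holds its last target. There are 200 camera calls.

## Working session

There is one attempt and no reset: what is moved stays moved. The work goes in short steps, Python scripts to look and compute and a tool call to move; the robot and the scene stay as the last step left them, time stands still between calls to the robot, and variables do not carry over. Pictures are saved under pics/ and viewed, about 8 in all and at most 12, crops included, and the job is handed in when it is done.

Besides the shell and the picture viewer there is one more tool, called after "Call:" by a JSON object that holds its "name" and its "arguments", one argument or row to a line. carry_out: Moves the arm, as the interface text tells. Its arguments: {"type":"object","properties":{"deltas":{"type":"array","items":{"type":"object","properties":{"gripper":{"type":"number"},"tx":{"type":"number"},"ty":{"type":"number"},"tz":{"type":"number"},"turn":{"type":"number"}}}},"squeeze":{"type":"number"}},"required":["deltas"]}

```bash
mkdir -p pics; cat > h.py <<'E'
import numpy as np, cv2
from bench import robot, get_image
def pts(im):
    K,T,z=im["mtx"],np.array(im["pose"]),im["z_map"]
    v,u=np.mgrid[:z.shape[0],:z.shape[1]]
    p=np.stack([(u-K[0][2])/K[0][0]*z,(v-K[1][2])/K[1][1]*z,z],-1)
    return p@T[:3,:3].T+T[:3,3]
def ray(im,u,v,h):
    K,T=np.array(im["mtx"]),np.array(im["pose"])
    d=T[:3,:3]@np.linalg.inv(K)@[u,v,1]; o=T[:3,3]
    return o+d*(h-o[2])/d[2]
def proj(im,P):
    K,T=np.array(im["mtx"]),np.array(im["pose"])
    c=T[:3,:3].T@(np.array(P)-T[:3,3]); q=K@c; return q[:2]/q[2]
E
python3 - <<'E'
from h import *
s=robot.state(); print(s["time"],s["eef_pos"],s["tcp_rot"])
for n in("top","scene"):
    im=get_image(n); cv2.imwrite(f"pics/{n}0.png",im["pixels"]); np.save(n+"0.npy",im,allow_pickle=True)
    print(n,np.round(im["pose"],2).tolist(),np.array(im["mtx"]).tolist(),(im["z_map"]>0).mean())
E
```

```text
0.0 [154.7794604  527.22332464 230.45253652] [[ 2.81921821e-01  9.59437000e-01 -8.54494793e-04]
 [ 9.59435637e-01 -2.81922894e-01 -1.65515904e-03]
 [-1.82892247e-03 -3.53207307e-04 -9.99998265e-01]]
top [[0.06, -0.98, 0.21, 250.37], [-1.0, -0.06, 0.01, -119.07], [0.0, -0.21, -0.98, 1253.14], [0.0, 0.0, 0.0, 1.0]] [[513.7028639886428, 0.0, 271.38638199476645], [0.0, 513.7028639886428, 208.7344939690439], [0.0, 0.0, 1.0]] 0.9957695578231293
scene [[0.81, -0.4, 0.42, -1.66], [-0.58, -0.57, 0.58, -821.71], [0.01, -0.72, -0.69, 911.23], [0.0, 0.0, 0.0, 1.0]] [[454.09190845648845, 0.0, 281.19978621684464], [0.0, 454.09190845648845, 208.82278391688655], [0.0, 0.0, 1.0]] 0.9934863945578232
```

View pics/top0.png

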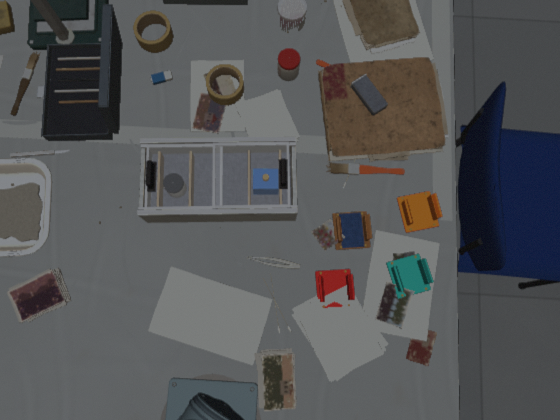

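View pics/scene0.png

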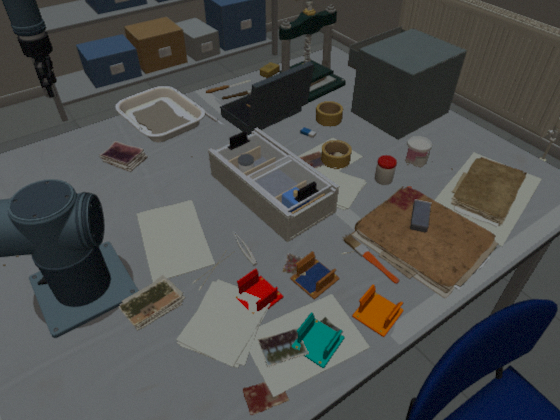

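The top view shows the blue box with the brass knob at px (265,178) in the right (-y) bay, with the right handle at (283,173). The jar is at (174,184). Stand candidates are brown wood with blue felt (352,230), orange (419,212), red (335,288) and turquoise (409,275). The brown one fits "wooden", and I'll confirm it with an enlarged crop.

```bash
python3 - <<'E'
from h import *
im=np.load("top0.npy",allow_pickle=True).item(); p=im["pixels"]; P=pts(im)
hsv=cv2.cvtColor(p,cv2.COLOR_BGR2HSV)
c=p[125:260,130:385]; cv2.imwrite("pics/crop1.png",cv2.resize(c,None,fx=3.1,fy=3.1,interpolation=cv2.INTER_CUBIC))
def blob(m,x0,x1,y0,y1,name):
    k=np.zeros_like(m);k[y0:y1,x0:x1]=m[y0:y1,x0:x1]
    n,l,s,ce=cv2.connectedComponentsWithStats(k.astype(np.uint8))
    i=1+np.argmax(s[1:,4]); mm=(l==i); v,u=np.nonzero(mm)
    r=cv2.minAreaRect(np.stack([u,v],1).astype(np.float32)); z=P[...,2][mm]
    print(name,s[i],ce[i],r,"z pct",np.percentile(z,[5,25,50,75,95]).round(1)); return r,mm
H,S,V=cv2.split(hsv)
for nm,m,b,h in [("box",(H>95)&(H<130)&(S>110)&(V>70),(250,285,160,195),68),("knob",(H>10)&(H<35)&(S>80),(255,277,165,188),84),
  ("hR",V<45,(275,295,155,190),128),("hL",V<45,(143,160,155,195),128),("felt",(H>95)&(H<130)&(S>60),(335,370,210,250),8),("wood",(H>5)&(H<25)&(S>90),(328,374,207,252),50)]:
    r,mm=blob(m,*b,nm); print("  ->",ray(im,*r[0],h).round(1),[ray(im,*q,h)[:2].round(0).tolist() for q in cv2.boxPoints(r)])
# height profiles
Z=P[...,2]
print("case row",Z[178,136:304:4].round(0)); print("stand row",Z[230,328:376:2].round(0)); print("stand col",Z[205:256:2,352].round(0))
E
```

```text
box [253 169  25  20 443] [264.99097065 178.69977427] ((265.0, 178.5), (19.0, 24.0), 90.0) z pct [ 94.8  97.1  98.5 100.1 102.1]
  -> [575.9 -89.   68. ] [[598.0, -59.0], [601.0, -116.0], [554.0, -119.0], [551.0, -62.0]]
knob [263 175   5   5  22] [265.09090909 176.90909091] ((265.0, 177.0), (4.0, 4.0), 90.0) z pct [ 95.1  97.   98.1  99.3 100.8]
  -> [575.1 -89.2  84. ] [[580.0, -84.0], [580.0, -94.0], [571.0, -94.0], [570.0, -85.0]]
hR [279 159   8  30 226] [282.64159292 173.55309735] ((282.5, 173.5), (29.0, 7.0), 90.0) z pct [ 99.  102.1 125.2 128.6 131.4]
  -> [ 573.6 -129.5  128. ] [[607.0, -120.0], [608.0, -136.0], [540.0, -139.0], [539.0, -124.0]]
hL [146 161  10  30 256] [150.5703125 175.2421875] ((150.5, 175.5), (29.0, 9.0), 90.0) z pct [ 94.  101.6 123.  128.4 131.3]
  -> [550.3 169.1 128. ] [[584.0, 183.0], [585.0, 163.0], [517.0, 155.0], [516.0, 176.0]]
felt [339 213  25  35 696] [351.75862069 229.85057471] ((351.38616943359375, 229.8614044189453), (34.0302734375, 21.69181251525879), 84.2894058227539) z pct [ 4.7  7.1  8.7 10.4 13. ]
  -> [ 475.  -307.8    8. ] [[513.0, -276.0], [522.0, -329.0], [438.0, -339.0], [429.0, -287.0]]
wood [357 212  15  36 268] [366.14552239 229.02985075] ((365.3778991699219, 229.9431610107422), (12.773991584777832, 35.795562744140625), 6.519801616668701) z pct [ 6.2 11.1 37.1 48.7 53.2]
  -> [ 469.3 -334.6   50. ] [[427.0, -316.0], [514.0, -323.0], [512.0, -354.0], [426.0, -346.0]]
case row [  4.  86.  80. 127. 111.  94.  94.  96.  94.  92.  94.  88.  90.  90.
  92.  90.  92.  92.  91.  94. 104. 100. 100. 101. 100.  98. 100.  96.
  97. 102.  97.  99.  98.  97. 102.  98.  99. 131.  99.  83.  85.   1.]
stand row [ 4. 11.  4.  7.  6. 56. 52.  6.  7.  6.  4.  6.  5.  8.  9.  6. 10. 11.
 23. 38. 47. 53. -2. -1.]
stand col [-2. -3. -7.  1. 11. 14.  9. 10.  9.  8.  7.  2. 10.  7. 11. 13.  4.  8.
  3.  6.  9.  9.  2.  2. -2.  0.]
```

View pics/crop1.png

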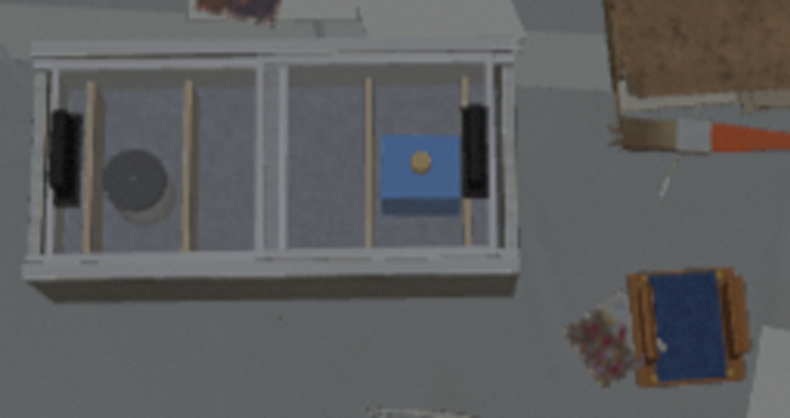

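The crop confirms it: box with brass knob at crop (420,165), and a plain wood stand with blue felt at crop (690,328), the only wooden one of the four. The right door covers the box, and I'll push it from its outer side with closed fingers.

Call:
{"name": "carry_out", "arguments": {
  "deltas": [
    {"tx": 0.6,"ty": -1,"turn": -0.82,"gripper": 0},
    {"tx": 0.6,"ty": -1,"turn": -0.82},
    {"tx": 0.6,"ty": -1,"turn": -0.82},
    {"tx": 0.6,"ty": -1,"turn": -0.82},
    {"tx": 0.6,"ty": -1,"turn": -0.82},
    {"tx": 0.6,"ty": -1,"turn": -0.82},
    {"tx": 0.6,"ty": -1,"turn": -0.82}
  ],
  "squeeze": 40
}}

```text
schema error: expected keys gripper, tx, ty, tz, turn
```

Call:
{"name": "carry_out", "arguments": {
  "deltas": [
    {"tx": 0.6,"ty": -1,"turn": -0.82},
    {"tx": 0.6,"ty": -1,"turn": -0.82},
    {"tx": 0.6,"ty": -1,"turn": -0.82},
    {"tx": 0.6,"ty": -1,"turn": -0.82},
    {"tx": 0.6,"ty": -1,"turn": -0.82},
    {"tx": 0.6,"ty": -1,"turn": -0.82},
    {"tx": 0.6,"ty": -0.9,"turn": -0.82},
    {}
  ]
}}

```text
schema error: expected keys gripper, tx, ty, tz, turn
```

Call:
{"name": "carry_out", "arguments": {
  "deltas": [
    {"tx": 0.6,"ty": -1,"tz": 0,"turn": -0.82,"gripper": 0},
    {"tx": 0.6,"ty": -1,"tz": 0,"turn": -0.82,"gripper": 0},
    {"tx": 0.6,"ty": -1,"tz": 0,"turn": -0.82,"gripper": 0},
    {"tx": 0.6,"ty": -1,"tz": 0,"turn": -0.82,"gripper": 0},
    {"tx": 0.6,"ty": -1,"tz": 0,"turn": -0.82,"gripper": 0},
    {"tx": 0.6,"ty": -1,"tz": 0,"turn": -0.82,"gripper": 0},
    {"tx": 0.6,"ty": -1,"tz": 0,"turn": -0.82,"gripper": 0}
  ],
  "squeeze": 40
}}

```text
time: 0.98
eef_pos: [365.5, 176.0, 231.2]
tcp_rot: [[0.777, 0.63, 0.0], [0.63, -0.777, 0.0], [0.0, 0.0, -1.0]]
force: [1.0, 0.1, 0.9]
gripper_width: -0.3
```

Call:
{"name": "carry_out", "arguments": {
  "deltas": [
    {"tx": 0.6,"ty": -1,"tz": 0,"turn": -0.82,"gripper": 0},
    {"tx": 0.6,"ty": -1,"tz": 0,"turn": -0.82,"gripper": 0},
    {"tx": 0.6,"ty": -1,"tz": 0,"turn": -0.82,"gripper": 0},
    {"tx": 0.6,"ty": -1,"tz": 0,"turn": -0.82,"gripper": 0},
    {"tx": 0.6,"ty": -1,"tz": 0,"turn": -0.82,"gripper": 0},
    {"tx": 0.6,"ty": -1,"tz": 0,"turn": -0.82,"gripper": 0},
    {"tx": 0.6,"ty": -0.9,"tz": 0,"turn": -0.82,"gripper": 0},
    {"tx": 0,"ty": 0,"tz": 0,"turn": 0,"gripper": 0}
  ]
}}

```text
time: 1.98
eef_pos: [576.0, -170.8, 229.6]
tcp_rot: [[0.997, 0.079, -0.001], [0.079, -0.997, -0.0], [-0.001, -0.0, -1.0]]
force: [-0.7, 0.3, 0.0]
gripper_width: 0.0
```

Call:
{"name": "carry_out", "arguments": {
  "deltas": [
    {"tx": 0,"ty": 0,"tz": -0.85,"turn": 0,"gripper": 0},
    {"tx": 0,"ty": 0,"tz": -0.85,"turn": 0,"gripper": 0},
    {"tx": 0,"ty": 0,"tz": -0.75,"turn": 0,"gripper": 0},
    {"tx": 0,"ty": 0,"tz": 0,"turn": 0,"gripper": 0},
    {"tx": -0.02,"ty": 0.3,"tz": 0,"turn": 0,"gripper": 0},
    {"tx": -0.02,"ty": 0.3,"tz": 0,"turn": 0,"gripper": 0}
  ]
}}

```text
time: 2.72
eef_pos: [573.9, -136.8, 110.9]
tcp_rot: [[0.997, 0.083, 0.003], [0.083, -0.997, -0.002], [0.003, 0.002, -1.0]]
force: [-0.1, -1.9, -0.4]
gripper_width: 0.3
```

Call:
{"name": "carry_out", "arguments": {
  "deltas": [
    {"tx": -0.03,"ty": 0.4,"tz": 0,"turn": 0,"gripper": 0},
    {"tx": -0.03,"ty": 0.4,"tz": 0,"turn": 0,"gripper": 0},
    {"tx": -0.03,"ty": 0.4,"tz": 0,"turn": 0,"gripper": 0},
    {"tx": -0.03,"ty": 0.4,"tz": 0,"turn": 0,"gripper": 0},
    {"tx": -0.03,"ty": 0.4,"tz": 0,"turn": 0,"gripper": 0}
  ]
}}

```text
time: 3.35
eef_pos: [565.4, -35.8, 108.8]
tcp_rot: [[0.997, 0.083, 0.0], [0.083, -0.997, -0.0], [0.0, 0.0, -1.0]]
force: [0.9, -2.3, 1.2]
gripper_width: 0.1
```

Call:
{"name": "carry_out", "arguments": {
  "deltas": [
    {"tx": -0.01,"ty": 0.16,"tz": 0,"turn": 0,"gripper": 0},
    {"tx": -0.01,"ty": 0.16,"tz": 0,"turn": 0,"gripper": 0},
    {"tx": 0,"ty": 0,"tz": 0,"turn": 0,"gripper": 0}
  ]
}}

```text
time: 3.72
eef_pos: [564.4, -26.0, 108.7]
tcp_rot: [[0.996, 0.084, -0.001], [0.084, -0.996, -0.008], [-0.002, 0.008, -1.0]]
force: [-1.2, -18.4, -0.3]
gripper_width: -0.2
```

```bash
python3 - <<'E'
from h import *
im=get_image("top"); p=im["pixels"]; np.save("top1.npy",im,allow_pickle=True)
s=robot.state(); print(s["force"],s["eef_pos"])
cv2.imwrite("pics/open1.png",cv2.resize(p[125:230,130:310],None,fx=4,fy=4,interpolation=cv2.INTER_CUBIC))
E
```

```text
[ -1.59438911 -17.59245167  -0.38777823] [564.36598945 -26.05203093 108.66675334]
```

View pics/open1.png

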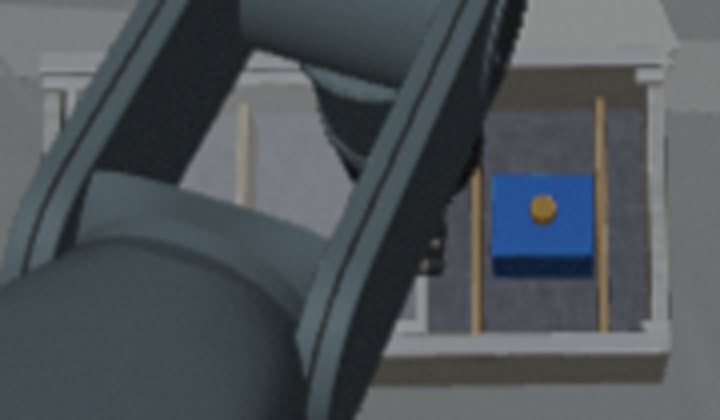

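The door is against its stop (18 N). The bay is clear and the box is in full view, knob at crop (542,208). Now I'll back off, raise and measure the box.

Call:
{"name": "carry_out", "arguments": {
  "deltas": [
    {"tx": 0.01,"ty": -0.2,"tz": 0,"turn": 0,"gripper": 0},
    {"tx": 0.02,"ty": -0.2,"tz": 0.5,"turn": 0,"gripper": 80},
    {"tx": 0.1,"ty": -0.4,"tz": 0.9,"turn": 0,"gripper": 80},
    {"tx": 0.1,"ty": -0.4,"tz": 0.6,"turn": 0,"gripper": 80},
    {"tx": 0,"ty": 0,"tz": 0,"turn": 0,"gripper": 80}
  ]
}}

```text
time: 4.4
eef_pos: [577.7, -82.8, 211.3]
tcp_rot: [[0.997, 0.081, 0.005], [0.081, -0.997, -0.001], [0.005, 0.002, -1.0]]
force: [-0.7, -0.3, 0.1]
gripper_width: 72.1
```

```bash
python3 - <<'E'
from h import *
im=np.load("top1.npy",allow_pickle=True).item(); p=im["pixels"]; s=robot.state(); print(s["eef_pos"],s["force"])
def knob(im,b):
    H,S,V=cv2.split(cv2.cvtColor(im["pixels"],cv2.COLOR_BGR2HSV)); m=((H>10)&(H<32)&(S>100)&(V>60)).astype(np.uint8)
    k=np.zeros_like(m); x0,x1,y0,y1=b; k[y0:y1,x0:x1]=m[y0:y1,x0:x1]
    n,l,st,c=cv2.connectedComponentsWithStats(k); i=1+np.argmax(st[1:,4]); return c[i],st[i]
c,st=knob(im,(252,278,160,190)); print("knob",c,st,ray(im,*c,81).round(1))
H,S,V=cv2.split(cv2.cvtColor(p,cv2.COLOR_BGR2HSV)); m=((H>95)&(H<130)&(S>120)); m[:,:248]=0;m[:,285:]=0;m[:160]=0;m[200:]=0
# sub-pixel edges of top face from per-row/col saturation profile
rows=range(170,184); L=[];R=[]
up=S.astype(float)
for r in rows:
    a=up[r,248:262];g=np.diff(a); L.append(248.5+np.argmax(g)); a=up[r,270:284]; g=np.diff(a); R.append(270.5+np.argmin(g))
print(L,R)
top=[]; 
for u in range(256,277): g=np.diff(up[160:175,u]); top.append(160.5+np.argmax(g))
print(top)
v,u=np.nonzero(m); print(u.min(),u.max(),v.min(),v.max())
print([ray(im,*q,68)[:2].round(1).tolist() for q in ((253,168),(278.5,168),(253,178),(278.5,178))])
sc=np.load("scene0.npy",allow_pickle=True).item(); print("predicted knob in scene",proj(sc,ray(im,*c,81)))
E
```

```text
[577.68097545 -82.7981109  211.25995246] [-0.66636672 -0.28171429  0.09509477]
knob [265.08 177.2 ] [263 175   5   6  25] [575.5 -89.4  81. ]
[np.float64(252.5), np.float64(252.5), np.float64(252.5), np.float64(252.5), np.float64(252.5), np.float64(252.5), np.float64(252.5), np.float64(252.5), np.float64(252.5), np.float64(252.5), np.float64(252.5), np.float64(252.5), np.float64(252.5), np.float64(252.5)] [np.float64(277.5), np.float64(277.5), np.float64(277.5), np.float64(277.5), np.float64(277.5), np.float64(277.5), np.float64(277.5), np.float64(277.5), np.float64(277.5), np.float64(277.5), np.float64(277.5), np.float64(277.5), np.float64(277.5), np.float64(277.5)]
[np.float64(167.5), np.float64(167.5), np.float64(167.5), np.float64(167.5), np.float64(167.5), np.float64(167.5), np.float64(167.5), np.float64(167.5), np.float64(167.5), np.float64(167.5), np.float64(167.5), np.float64(167.5), np.float64(167.5), np.float64(167.5), np.float64(167.5), np.float64(167.5), np.float64(167.5), np.float64(167.5), np.float64(167.5), np.float64(167.5), np.float64(167.5)]
253 277 168 193
[[600.1, -58.7], [603.9, -119.7], [575.3, -60.4], [579.1, -121.2]]
predicted knob in scene [295.23303304 191.76403681]
```

Call:
{"name": "carry_out", "arguments": {
  "deltas": [
    {"tx": -0.04,"ty": -0.13,"tz": -0.6,"turn": -0.17,"gripper": 80},
    {"tx": 0,"ty": 0,"tz": -0.6,"turn": 0,"gripper": 80},
    {"tx": 0,"ty": 0,"tz": -0.6,"turn": 0,"gripper": 80},
    {"tx": 0,"ty": 0,"tz": -0.5,"turn": 0,"gripper": 80},
    {"tx": 0,"ty": 0,"tz": -0.5,"turn": 0,"gripper": 80},
    {"tx": 0,"ty": 0,"tz": -0.4,"turn": 0,"gripper": 80},
    {"tx": 0,"ty": 0,"tz": -0.3,"turn": 0,"gripper": 80},
    {"tx": 0,"ty": 0,"tz": 0,"turn": 0,"gripper": 80}
  ]
}}

```text
time: 5.4
eef_pos: [572.5, -86.9, 32.0]
tcp_rot: [[0.998, 0.065, -0.004], [0.065, -0.998, 0.002], [-0.004, -0.002, -1.0]]
force: [-0.5, 0.6, 0.2]
gripper_width: 80.2
```

Call:
{"name": "carry_out", "arguments": {
  "deltas": [
    {"tx": 0.04,"ty": -0.04,"tz": 0.02,"turn": 0,"gripper": 80},
    {"tx": 0,"ty": 0,"tz": 0,"turn": 0,"gripper": 45},
    {"tx": 0,"ty": 0,"tz": 0,"turn": 0,"gripper": 45},
    {"tx": 0,"ty": 0,"tz": 0,"turn": 0,"gripper": 45},
    {"tx": 0,"ty": 0,"tz": 0,"turn": 0,"gripper": 45},
    {"tx": 0,"ty": 0,"tz": 0,"turn": 0,"gripper": 45}
  ],
  "squeeze": 40
}}

```text
time: 6.15
eef_pos: [577.0, -90.1, 35.9]
tcp_rot: [[0.998, 0.065, 0.002], [0.065, -0.998, -0.001], [0.002, 0.001, -1.0]]
force: [1.5, 0.1, 6.2]
gripper_width: 51.3
```

Call:
{"name": "carry_out", "arguments": {
  "deltas": [
    {"tx": 0,"ty": 0,"tz": 0.2,"turn": 0,"gripper": 45},
    {"tx": 0,"ty": 0,"tz": 0.4,"turn": 0,"gripper": 45},
    {"tx": 0,"ty": 0,"tz": 0.5,"turn": 0,"gripper": 45},
    {"tx": 0,"ty": 0,"tz": 0.6,"turn": 0,"gripper": 45},
    {"tx": 0,"ty": 0,"tz": 0.6,"turn": 0,"gripper": 45},
    {"tx": 0,"ty": 0,"tz": 0.5,"turn": 0,"gripper": 45},
    {"tx": 0,"ty": 0,"tz": 0,"turn": 0,"gripper": 45}
  ]
}}

```text
time: 7.02
eef_pos: [576.8, -90.1, 176.7]
tcp_rot: [[0.998, 0.065, 0.003], [0.065, -0.998, -0.001], [0.003, 0.001, -1.0]]
force: [-0.4, 0.6, -3.3]
gripper_width: 51.4
```

```bash
python3 - <<'E'
from h import *
im=np.load("top0.npy",allow_pickle=True).item(); P=pts(im)
for q in ((80,230),(100,230),(105,245),(100,290),(145,215),(155,280)): print(q,ray(im,*q,0).round(0))
z=cv2.medianBlur(im["z_map"],5); im["z_map"]=z; Z=pts(im)[...,2]
print(Z[205:310:8,75:145:8].round(0))
s=robot.state(); print(s["eef_pos"],s["gripper_width"],s["force"])
E
```

```text
(80, 230) [435. 360.   0.]
(100, 230) [438. 311.   0.]
(105, 245) [402. 294.   0.]
(100, 290) [292. 292.   0.]
(145, 215) [482. 204.   0.]
(155, 280) [324. 162.   0.]
[[  0.   1.   1.   0.   1.   2.   1.   2.  86.]
 [  2.   1.   1.   2.   1.   1.   1.   1. 100.]
 [  1.   1.   1.   2.   0.   2.   1.   1.   1.]
 [  0.   1.   1.   0.   1.   1.   1.   0.   1.]
 [  1.   1.   0.   1.   1.   0.   1.   1.   0.]
 [  1.   1.   1.   0.   1.   1.   2.   0.   1.]
 [  1.   1.  -0.   1.   1.   0.   1.   1.   0.]
 [  2.   1.  -1.   1.   0.   1.   0.   0.   0.]
 [  1.   1.   0.   1.   0.   0.   1.   0.   1.]
 [  1.   1.  -0.   1.   1.   1.   1.   1.   1.]
 [  1.   1.   1.   0.  -1.   2.   1.   0.   1.]
 [  1.   1.  -1.   1.   1.   0.   1.   0.   2.]
 [  1.   1.   1.  -0.  -0.   1.   2.   1.   1.]
 [  1.  -0.   1.  -0.   1.   0.   0.   0.   0.]]
[576.83517755 -90.05447271 176.65893558] 51.358871628824325 [-0.37387443  0.64138577 -3.26686361]
```

Call:
{"name": "carry_out", "arguments": {
  "deltas": [
    {"tx": -0.2,"ty": 0.4,"tz": 0,"turn": 0,"gripper": 45},
    {"tx": -0.3,"ty": 0.7,"tz": 0,"turn": 0,"gripper": 45},
    {"tx": -0.3,"ty": 0.9,"tz": 0,"turn": 0,"gripper": 45},
    {"tx": -0.3,"ty": 0.9,"tz": 0,"turn": 0,"gripper": 45},
    {"tx": -0.3,"ty": 0.9,"tz": 0,"turn": 0,"gripper": 45},
    {"tx": -0.3,"ty": 0.9,"tz": 0,"turn": 0,"gripper": 45},
    {"tx": -0.3,"ty": 0.9,"tz": 0,"turn": 0,"gripper": 45},
    {"tx": -0.3,"ty": 0.9,"tz": 0,"turn": 0,"gripper": 45},
    {"tx": -0.35,"ty": 0.7,"tz": 0,"turn": 0,"gripper": 45},
    {"tx": -0.3,"ty": 0.6,"tz": 0,"turn": 0,"gripper": 45}
  ]
}}

```text
time: 8.28
eef_pos: [425.2, 301.5, 172.9]
tcp_rot: [[0.998, 0.066, -0.004], [0.066, -0.998, -0.001], [-0.004, 0.001, -1.0]]
force: [1.6, -0.3, -2.1]
gripper_width: 51.6
```

Call:
{"name": "carry_out", "arguments": {
  "deltas": [
    {"tx": 0,"ty": 0,"tz": 0,"turn": 0,"gripper": 45},
    {"tx": 0,"ty": 0,"tz": -0.4,"turn": 0,"gripper": 45},
    {"tx": 0,"ty": 0,"tz": -0.6,"turn": 0,"gripper": 45},
    {"tx": 0,"ty": 0,"tz": -0.6,"turn": 0,"gripper": 45},
    {"tx": 0,"ty": 0,"tz": -0.6,"turn": 0,"gripper": 45},
    {"tx": 0,"ty": 0,"tz": -0.4,"turn": 0,"gripper": 45},
    {"tx": 0,"ty": 0,"tz": -0.2,"turn": 0,"gripper": 45},
    {"tx": 0,"ty": 0,"tz": 0,"turn": 0,"gripper": 45}
  ]
}}

```text
time: 9.28
eef_pos: [427.7, 299.6, 34.0]
tcp_rot: [[0.998, 0.065, -0.002], [0.065, -0.998, -0.001], [-0.002, 0.001, -1.0]]
force: [0.9, -0.2, -3.2]
gripper_width: 51.2
```

Call:
{"name": "carry_out", "arguments": {
  "deltas": [
    {"tx": 0,"ty": 0,"tz": -0.08,"turn": 0,"gripper": 45},
    {"tx": 0,"ty": 0,"tz": -0.06,"turn": 0,"gripper": 45},
    {"tx": 0,"ty": 0,"tz": 0,"turn": 0,"gripper": 45}
  ]
}}

```text
time: 9.65
eef_pos: [428.6, 300.2, 28.0]
tcp_rot: [[0.998, 0.065, 0.0], [0.065, -0.998, 0.0], [0.0, -0.0, -1.0]]
force: [-0.1, -0.1, -3.0]
gripper_width: 51.4
```

Call:
{"name": "carry_out", "arguments": {
  "deltas": [
    {"tx": 0,"ty": 0,"tz": -0.03,"turn": 0,"gripper": 45},
    {"tx": 0,"ty": 0,"tz": 0,"turn": 0,"gripper": 45},
    {"tx": 0,"ty": 0,"tz": 0,"turn": 0,"gripper": 45}
  ]
}}

```text
time: 10.02
eef_pos: [428.6, 300.2, 26.4]
tcp_rot: [[0.998, 0.065, 0.0], [0.065, -0.998, 0.0], [0.0, -0.0, -1.0]]
force: [-0.2, 0.7, -2.2]
gripper_width: 51.5
```

Call:
{"name": "carry_out", "arguments": {
  "deltas": [
    {"tx": 0,"ty": 0,"tz": -0.02,"turn": 0,"gripper": 45},
    {"tx": 0,"ty": 0,"tz": 0,"turn": 0,"gripper": 45},
    {"tx": 0,"ty": 0,"tz": 0,"turn": 0,"gripper": 45}
  ]
}}

```text
time: 10.4
eef_pos: [428.7, 300.3, 25.9]
tcp_rot: [[0.998, 0.065, 0.001], [0.065, -0.998, 0.0], [0.001, -0.0, -1.0]]
force: [-2.2, -0.6, 5.3]
gripper_width: 51.4
```

Contact with the table, so I'll release, rise and check.

Call:
{"name": "carry_out", "arguments": {
  "deltas": [
    {"tx": 0,"ty": 0,"tz": 0,"turn": 0,"gripper": 60},
    {"tx": 0,"ty": 0,"tz": 0,"turn": 0,"gripper": 80},
    {"tx": 0,"ty": 0,"tz": 0,"turn": 0,"gripper": 80},
    {"tx": 0,"ty": 0,"tz": 0,"turn": 0,"gripper": 80},
    {"tx": 0,"ty": 0,"tz": 0.5,"turn": 0,"gripper": 80},
    {"tx": 0,"ty": 0,"tz": 0.8,"turn": 0,"gripper": 80},
    {"tx": -0.5,"ty": 0.5,"tz": 0.8,"turn": 0,"gripper": 50},
    {"tx": -1,"ty": 0.6,"tz": 0.5,"turn": 0,"gripper": 50},
    {"tx": -0.8,"ty": 0.6,"tz": 0,"turn": 0,"gripper": 50},
    {"tx": 0,"ty": 0,"tz": 0,"turn": 0,"gripper": 50}
  ]
}}

```text
time: 11.65
eef_pos: [311.5, 386.2, 155.4]
tcp_rot: [[0.998, 0.069, -0.0], [0.069, -0.998, 0.001], [-0.0, -0.001, -1.0]]
force: [-0.8, -1.0, -0.3]
gripper_width: 49.8
```

```bash
python3 - <<'E'
from h import *
a=get_image("top"); b=get_image("scene"); print(robot.state()["eef_pos"])
for n,im in(("t",a),("s",b)):
    np.save(n+"2.npy",im,allow_pickle=True)
    c=proj(im,(428,300,40)).astype(int); print(n,c,proj(im,(428.5,300,74)))
    x0,y0=max(c[0]-50,0),max(c[1]-50,0); q=im["pixels"][y0:y0+100,x0:x0+100]; print(x0,y0)
    cv2.imwrite(f"pics/{n}2.png",cv2.resize(q,None,fx=4,fy=4,interpolation=cv2.INTER_CUBIC))
t=cv2.imread("pics/t2.png");s=cv2.imread("pics/s2.png"); h=min(len(t),len(s)); cv2.imwrite("pics/ts2.png",np.hstack([t[:h],s[:h]]))
E
```

```text
[314.02852891 384.89157774 154.9402754 ]
t [ 98 231] [ 93.89215648 228.91086729]
48 181
s [184 152] [182.67680278 143.55497387]
134 102
```

View pics/ts2.png

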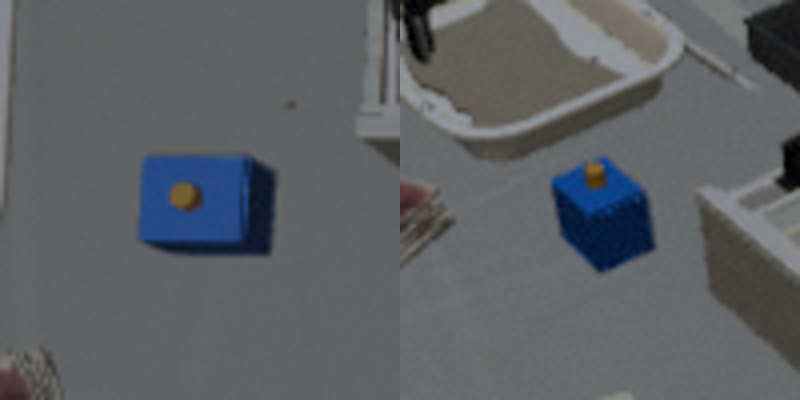

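The box stands upright with its lid on, knob at crop (184,196) in the top view and (595,178) in the scene view. Both agree with the expected spot to about 2 mm. Next I'll turn 90° on the way to the knob.

Call:
{"name": "carry_out", "arguments": {
  "deltas": [
    {"tx": 0.23,"ty": -0.17,"tz": 0,"turn": 1,"gripper": 40},
    {"tx": 0.23,"ty": -0.17,"tz": 0,"turn": 1,"gripper": 40},
    {"tx": 0.23,"ty": -0.17,"tz": 0,"turn": 1,"gripper": 40},
    {"tx": 0.23,"ty": -0.17,"tz": 0,"turn": 1,"gripper": 40},
    {"tx": 0.23,"ty": -0.17,"tz": 0,"turn": 1,"gripper": 40},
    {"tx": 0.23,"ty": -0.17,"tz": 0,"turn": 1,"gripper": 40},
    {"tx": 0.23,"ty": -0.17,"tz": 0,"turn": 1,"gripper": 40},
    {"tx": 0.23,"ty": -0.17,"tz": 0,"turn": 1,"gripper": 40},
    {"tx": 0.23,"ty": -0.17,"tz": 0,"turn": 1,"gripper": 40},
    {"tx": 0.2,"ty": -0.17,"tz": 0,"turn": 1,"gripper": 40}
  ]
}}

```text
time: 13.0
eef_pos: [429.3, 298.1, 154.4]
tcp_rot: [[0.442, 0.897, -0.0], [0.897, -0.442, -0.001], [-0.001, -0.0, -1.0]]
force: [-0.5, 0.2, 1.3]
gripper_width: 39.8
```

Call:
{"name": "carry_out", "arguments": {
  "deltas": [
    {"tx": 0,"ty": 0,"tz": -0.2,"turn": 1,"gripper": 40},
    {"tx": 0,"ty": 0,"tz": -0.2,"turn": 1,"gripper": 40},
    {"tx": 0,"ty": 0,"tz": -0.2,"turn": 1,"gripper": 40},
    {"tx": 0,"ty": 0,"tz": -0.2,"turn": 1,"gripper": 40},
    {"tx": 0,"ty": 0,"tz": -0.2,"turn": 0.9,"gripper": 40},
    {"tx": 0,"ty": 0,"tz": 0,"turn": 0,"gripper": 40},
    {"tx": 0,"ty": 0,"tz": 0,"turn": 0,"gripper": 40}
  ]
}}

```text
time: 13.88
eef_pos: [428.5, 299.1, 105.0]
tcp_rot: [[-0.051, 0.999, 0.0], [0.999, 0.051, -0.0], [-0.0, 0.0, -1.0]]
force: [0.6, 0.9, 0.4]
gripper_width: 40.0
```

Call:
{"name": "carry_out", "arguments": {
  "deltas": [
    {"tx": -0.02,"ty": 0.02,"tz": -0.3,"turn": 0,"gripper": 40},
    {"tx": 0,"ty": 0,"tz": -0.3,"turn": 0,"gripper": 40},
    {"tx": 0,"ty": 0,"tz": -0.25,"turn": 0,"gripper": 40},
    {"tx": 0,"ty": 0,"tz": 0,"turn": 0,"gripper": 40},
    {"tx": 0,"ty": 0,"tz": 0,"turn": 0,"gripper": 10},
    {"tx": 0,"ty": 0,"tz": 0,"turn": 0,"gripper": 10},
    {"tx": 0,"ty": 0,"tz": 0,"turn": 0,"gripper": 10},
    {"tx": 0,"ty": 0,"tz": 0,"turn": 0,"gripper": 10}
  ],
  "squeeze": 25
}}

```text
time: 14.88
eef_pos: [427.0, 300.9, 62.8]
tcp_rot: [[-0.055, 0.999, 0.001], [0.999, 0.055, 0.0], [0.0, 0.001, -1.0]]
force: [-0.4, -0.0, 1.5]
gripper_width: 14.3
```

Call:
{"name": "carry_out", "arguments": {
  "deltas": [
    {"tx": 0,"ty": 0,"tz": 0.1,"turn": 0,"gripper": 10},
    {"tx": 0,"ty": 0,"tz": 0.2,"turn": 0,"gripper": 10},
    {"tx": 0,"ty": 0,"tz": 0.4,"turn": 0,"gripper": 10},
    {"tx": 0,"ty": 0,"tz": 0.5,"turn": 0,"gripper": 10},
    {"tx": -0.3,"ty": 0,"tz": 0,"turn": 0,"gripper": 10},
    {"tx": -0.6,"ty": 0,"tz": 0,"turn": 0,"gripper": 10},
    {"tx": -0.6,"ty": 0,"tz": 0,"turn": 0,"gripper": 10},
    {"tx": -0.5,"ty": 0,"tz": -0.2,"turn": 0,"gripper": 10},
    {"tx": 0,"ty": 0,"tz": -0.6,"turn": 0,"gripper": 10},
    {"tx": 0,"ty": 0,"tz": -0.6,"turn": 0,"gripper": 10}
  ]
}}

```text
time: 16.12
eef_pos: [325.1, 300.6, 51.6]
tcp_rot: [[-0.055, 0.998, -0.0], [0.998, 0.055, 0.0], [0.0, -0.0, -1.0]]
force: [0.4, 0.7, -1.6]
gripper_width: 14.2
```

Call:
{"name": "carry_out", "arguments": {
  "deltas": [
    {"tx": 0,"ty": 0,"tz": -0.4,"turn": 0,"gripper": 10},
    {"tx": 0,"ty": 0,"tz": -0.25,"turn": 0,"gripper": 10},
    {"tx": 0,"ty": 0,"tz": -0.05,"turn": 0,"gripper": 10},
    {"tx": 0,"ty": 0,"tz": 0,"turn": 0,"gripper": 10},
    {"tx": 0,"ty": 0,"tz": 0,"turn": 0,"gripper": 10}
  ]
}}

```text
time: 16.75
eef_pos: [327.3, 301.1, 18.1]
tcp_rot: [[-0.055, 0.999, 0.001], [0.999, 0.055, 0.001], [0.001, 0.001, -1.0]]
force: [-0.1, -0.3, -1.0]
gripper_width: 14.3
```

Call:
{"name": "carry_out", "arguments": {
  "deltas": [
    {"tx": 0,"ty": 0,"tz": -0.05,"turn": 0,"gripper": 10},
    {"tx": 0,"ty": 0,"tz": -0.02,"turn": 0,"gripper": 10},
    {"tx": 0,"ty": 0,"tz": 0,"turn": 0,"gripper": 10},
    {"tx": 0,"ty": 0,"tz": 0,"turn": 0,"gripper": 10}
  ]
}}

```text
time: 17.25
eef_pos: [326.8, 300.7, 13.9]
tcp_rot: [[-0.054, 0.999, -0.0], [0.999, 0.054, -0.0], [-0.0, -0.0, -1.0]]
force: [-0.1, -0.1, -0.6]
gripper_width: 14.0
```

Call:
{"name": "carry_out", "arguments": {
  "deltas": [
    {"tx": 0,"ty": 0,"tz": -0.02,"turn": 0,"gripper": 10},
    {"tx": 0,"ty": 0,"tz": 0,"turn": 0,"gripper": 10},
    {"tx": 0,"ty": 0,"tz": 0,"turn": 0,"gripper": 10}
  ]
}}

```text
time: 17.62
eef_pos: [326.9, 300.8, 13.7]
tcp_rot: [[-0.055, 0.999, 0.0], [0.999, 0.055, 0.0], [0.0, 0.0, -1.0]]
force: [-2.0, -1.5, 10.0]
gripper_width: 14.5
```

Call:
{"name": "carry_out", "arguments": {
  "deltas": [
    {"tx": 0,"ty": 0,"tz": 0.01,"turn": 0,"gripper": 25},
    {"tx": 0,"ty": 0,"tz": 0,"turn": 0,"gripper": 45},
    {"tx": 0,"ty": 0,"tz": 0,"turn": 0,"gripper": 45},
    {"tx": 0,"ty": 0,"tz": 0.6,"turn": 0,"gripper": 45},
    {"tx": 0,"ty": 0,"tz": 0.9,"turn": 0,"gripper": 45},
    {"tx": 0,"ty": 0.5,"tz": 0.9,"turn": 0,"gripper": 80},
    {"tx": 0,"ty": 1,"tz": 0.6,"turn": 0,"gripper": 80},
    {"tx": 0,"ty": 1,"tz": 0,"turn": 0,"gripper": 80},
    {"tx": 0,"ty": 0,"tz": 0,"turn": 0,"gripper": 80}
  ]
}}

```text
time: 18.75
eef_pos: [326.7, 428.5, 163.5]
tcp_rot: [[-0.058, 0.998, 0.001], [0.998, 0.058, 0.002], [0.001, 0.001, -1.0]]
force: [-0.6, -0.9, -0.5]
gripper_width: 80.1
```

```bash
python3 - <<'E'
from h import *
a=get_image("top"); b=get_image("scene"); print(robot.state()["eef_pos"])
L=[]
for n,im in(("t",a),("s",b)):
    np.save(n+"3.npy",im,allow_pickle=True)
    c=proj(im,(385,300,30)).astype(int)
    x0,y0=max(c[0]-50,0),max(c[1]-50,0); q=im["pixels"][y0:y0+100,x0:x0+100]; print(n,x0,y0,proj(im,(427.5,300,54)),proj(im,(327,300.5,25)))
    L.append(cv2.resize(q,(400,400),interpolation=cv2.INTER_CUBIC))
cv2.imwrite("pics/ts3.png",np.hstack(L))
H,S,V=cv2.split(cv2.cvtColor(a["pixels"],cv2.COLOR_BGR2HSV)); m=((H>95)&(H<130)&(S>110)).astype(np.uint8); m[:,150:]=0
n,l,st,c=cv2.connectedComponentsWithStats(m); print([ (st[i].tolist(),c[i].round(1)) for i in range(1,n) if st[i,4]>40])
E
```

```text
[326.03360924 425.2683424  162.56320564]
t 47 199 [ 96.66125553 230.76944291] [ 94.88903378 274.45503199]
s 122 109 [183.30432299 148.87119893] [155.25585772 167.51753264]
[([83, 220, 34, 24, 472], array([100.3, 231.4])), ([84, 265, 26, 21, 471], array([ 96.6, 275. ]))]
```

View pics/ts3.png

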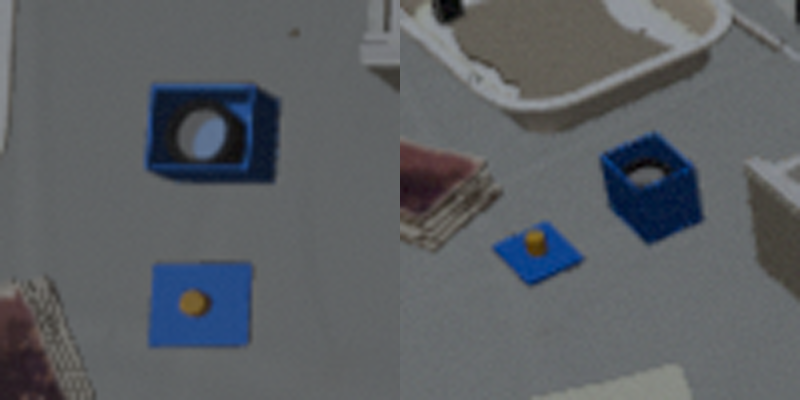

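The lid lies knob up, crop (193,302), about 100 mm from the box. The loupe stands in the open box, crop (203,132). Next I'll regrip the box across its x ends.

Call:
{"name": "carry_out", "arguments": {
  "deltas": [
    {"tx": 0.6,"ty": -0.7,"tz": 0,"turn": 0.05,"gripper": 82},
    {"tx": 0.6,"ty": -0.7,"tz": 0,"turn": 0,"gripper": 82},
    {"tx": 0.5,"ty": -0.7,"tz": 0,"turn": 0,"gripper": 82},
    {"tx": 0.32,"ty": -0.4,"tz": 0,"turn": 0,"gripper": 82},
    {"tx": 0,"ty": 0,"tz": -0.6,"turn": 0,"gripper": 82},
    {"tx": 0,"ty": 0,"tz": -0.6,"turn": 0,"gripper": 82},
    {"tx": 0,"ty": 0,"tz": 0,"turn": 0,"gripper": 82},
    {"tx": 0,"ty": 0,"tz": 0,"turn": 0,"gripper": 82}
  ]
}}

```text
time: 19.85
eef_pos: [428.0, 300.3, 104.2]
tcp_rot: [[-0.059, 0.998, 0.0], [0.998, 0.059, 0.0], [-0.0, 0.0, -1.0]]
force: [-0.7, -1.5, -0.4]
gripper_width: 82.0
```

Call:
{"name": "carry_out", "arguments": {
  "deltas": [
    {"tx": 0,"ty": -0.01,"tz": -0.5,"turn": 0,"gripper": 82},
    {"tx": 0,"ty": 0,"tz": -0.5,"turn": 0,"gripper": 82},
    {"tx": 0,"ty": 0,"tz": -0.4,"turn": 0,"gripper": 82},
    {"tx": 0,"ty": 0,"tz": -0.14,"turn": 0,"gripper": 82},
    {"tx": 0,"ty": 0,"tz": 0,"turn": 0,"gripper": 82},
    {"tx": 0,"ty": 0,"tz": 0,"turn": 0,"gripper": 55},
    {"tx": 0,"ty": 0,"tz": 0,"turn": 0,"gripper": 55},
    {"tx": 0,"ty": 0,"tz": 0,"turn": 0,"gripper": 55},
    {"tx": 0,"ty": 0,"tz": 0,"turn": 0,"gripper": 55}
  ],
  "squeeze": 40
}}

```text
time: 20.98
eef_pos: [428.7, 300.6, 27.8]
tcp_rot: [[-0.06, 0.998, 0.002], [0.998, 0.06, 0.001], [0.001, 0.002, -1.0]]
force: [-1.3, -1.3, 6.2]
gripper_width: 61.3
```

```bash
python3 - <<'E'
from h import *
for f in("top0","t3"):
    im=np.load(f+".npy",allow_pickle=True).item(); p=im["pixels"]
    H,S,V=cv2.split(cv2.cvtColor(p,cv2.COLOR_BGR2HSV))
    m=((H>95)&(H<130)&(S>60)).astype(np.uint8); k=np.zeros_like(m); k[208:252,332:372]=m[208:252,332:372]
    k=cv2.morphologyEx(k,cv2.MORPH_CLOSE,np.ones((3,3)))
    rows=[(r,np.nonzero(k[r])[0].min(),np.nonzero(k[r])[0].max()) for r in range(216,246)]
    R=np.array(rows,float); l=np.polyfit(R[:,0],R[:,1]-.5,1); r=np.polyfit(R[:,0],R[:,2]+.5,1)
    pts_=[ray(im,np.polyval(e,v),v,8)[:2] for e in(l,r) for v in(216,245)]
    print(f,np.round(pts_,1).tolist()); 
    for a,b in((0,1),(2,3)):
        d=pts_[a]-pts_[b]; print(np.degrees(np.arctan2(d[1],d[0])))
    v,u=np.nonzero(k); c=(u.mean(),v.mean()); print(c,ray(im,*c,8))
im=np.load("top0.npy",allow_pickle=True).item(); sc=np.load("scene0.npy",allow_pickle=True).item()
A=cv2.resize(im["pixels"][200:260,322:382],(400,400),interpolation=cv2.INTER_CUBIC)
B=cv2.resize(sc["pixels"][245:305,284:344],(400,400),interpolation=cv2.INTER_CUBIC)
cv2.imwrite("pics/stand.png",np.hstack([A,B]))
E
```

```text
top0 [[508.1, -279.4], [436.2, -287.6], [511.2, -329.9], [439.4, -339.3]]
6.48041450790001
7.478236736938417
(np.float64(351.74821173104436), np.float64(229.89270386266094)) [ 474.97299548 -308.66758218    8.        ]
t3 [[508.1, -279.6], [436.2, -287.6], [511.2, -329.9], [439.4, -339.3]]
6.341543557036153
7.478236736938417
(np.float64(351.7808022922636), np.float64(229.89828080229228)) [ 474.96402686 -308.74800083    8.        ]
```

View pics/stand.png

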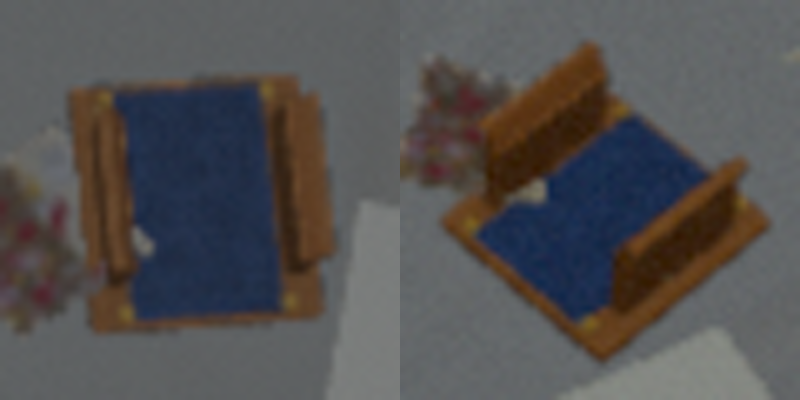

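The stand is two bare cheeks on a base with brass screws in the corners, at top crop (103,97), (267,90), (290,300) and (125,312). I'll get its pose from those screws in both views.

```bash
python3 - <<'E'
from h import *
t=np.load("top0.npy",allow_pickle=True).item(); s=np.load("scene0.npy",allow_pickle=True).item()
k=400/60
def rep(n,im,q,x0,y0,h=8):  # order: far+y, far-y, near-y, near+y
    W=np.array([ray(im,x0+x/k-.42,y0+y/k-.42,h)[:2] for x,y in q]); a=lambda d:np.degrees(np.arctan2(d[1],d[0]))
    print(n,W.round(0).tolist(),"c",W.mean(0).round(1),"yaw",a(W[0]-W[3]).round(1),a(W[1]-W[2]).round(1),(a(W[0]-W[1])-90).round(1),(a(W[3]-W[2])-90).round(1))
rep("top screws",t,[(103,97),(267,90),(290,300),(125,312)],322,200)
rep("top base",t,[(70,92),(297,78),(322,315),(92,330)],322,200)
rep("scene screws",s,[(222,107),(342,203),(188,322),(70,222)],284,245)
# box rim check in both views before grip: compare calibration bias at table box (427.5,300)
print(proj(s,(428,300,54)))
print(robot.state()["eef_pos"])
E
```

```text
top screws [[512.0, -271.0], [519.0, -332.0], [441.0, -342.0], [432.0, -282.0]] c [ 476.  -306.8] yaw 7.7 7.5 6.0 7.7
top base [[513.0, -259.0], [524.0, -343.0], [436.0, -354.0], [425.0, -270.0]] c [ 474.5 -306.5] yaw 7.3 7.2 7.1 7.3
scene screws [[512.0, -270.0], [520.0, -332.0], [440.0, -341.0], [432.0, -280.0]] c [ 476.  -305.5] yaw 7.3 6.4 7.0 7.4
[183.44788809 148.81668911]
[428.69671406 300.56379418  27.79782738]
```

Call:
{"name": "carry_out", "arguments": {
  "deltas": [
    {"tx": 0,"ty": 0,"tz": 0.1,"turn": 0,"gripper": 55},
    {"tx": 0,"ty": 0,"tz": 0.3,"turn": 0,"gripper": 55},
    {"tx": 0,"ty": 0,"tz": 0.5,"turn": 0,"gripper": 55},
    {"tx": 0,"ty": 0,"tz": 0.6,"turn": 0,"gripper": 55},
    {"tx": 0,"ty": 0,"tz": 0.6,"turn": 0,"gripper": 55},
    {"tx": 0,"ty": 0,"tz": 0.6,"turn": 0,"gripper": 55},
    {"tx": 0,"ty": 0,"tz": 0.3,"turn": 0,"gripper": 55},
    {"tx": 0,"ty": 0,"tz": 0,"turn": 0,"gripper": 55}
  ]
}}

```text
time: 21.98
eef_pos: [428.2, 300.5, 177.5]
tcp_rot: [[-0.06, 0.998, 0.002], [0.998, 0.06, 0.001], [0.001, 0.002, -1.0]]
force: [1.3, 0.4, -3.6]
gripper_width: 61.0
```

Call:
{"name": "carry_out", "arguments": {
  "deltas": [
    {"tx": 0.06,"ty": -0.4,"tz": 0,"turn": -0.95,"gripper": 55},
    {"tx": 0.06,"ty": -0.7,"tz": 0,"turn": -0.95,"gripper": 55},
    {"tx": 0.06,"ty": -0.9,"tz": 0,"turn": -0.95,"gripper": 55},
    {"tx": 0.06,"ty": -0.9,"tz": 0,"turn": -0.95,"gripper": 55},
    {"tx": 0.06,"ty": -0.9,"tz": 0,"turn": -0.95,"gripper": 55},
    {"tx": 0.06,"ty": -0.9,"tz": 0,"turn": -0.95,"gripper": 55},
    {"tx": 0.06,"ty": -0.9,"tz": 0,"turn": -0.95,"gripper": 55},
    {"tx": 0.06,"ty": -0.9,"tz": 0,"turn": -0.95,"gripper": 55}
  ]
}}

```text
time: 22.98
eef_pos: [450.8, -25.9, 175.0]
tcp_rot: [[0.674, 0.739, -0.002], [0.739, -0.674, 0.001], [-0.001, -0.002, -1.0]]
force: [0.4, -0.0, -3.0]
gripper_width: 61.3
```

Call:
{"name": "carry_out", "arguments": {
  "deltas": [
    {"tx": 0.06,"ty": -0.9,"tz": 0,"turn": -0.97,"gripper": 55},
    {"tx": 0.06,"ty": -0.9,"tz": 0,"turn": -0.97,"gripper": 55},
    {"tx": 0.06,"ty": -0.9,"tz": 0,"turn": -0.97,"gripper": 55},
    {"tx": 0.06,"ty": -0.9,"tz": 0,"turn": -0.97,"gripper": 55},
    {"tx": 0.06,"ty": -0.9,"tz": 0,"turn": -0.97,"gripper": 55},
    {"tx": 0.06,"ty": -0.7,"tz": 0,"turn": -0.97,"gripper": 55},
    {"tx": 0.1,"ty": -0.44,"tz": 0,"turn": -0.97,"gripper": 55},
    {"tx": 0,"ty": 0,"tz": 0,"turn": 0,"gripper": 55},
    {"tx": 0,"ty": 0,"tz": 0,"turn": 0,"gripper": 55}
  ]
}}

```text
time: 24.1
eef_pos: [474.1, -305.6, 175.1]
tcp_rot: [[0.992, 0.125, -0.002], [0.125, -0.992, 0.002], [-0.002, -0.003, -1.0]]
force: [-0.5, 1.0, -3.2]
gripper_width: 61.4
```

Call:
{"name": "carry_out", "arguments": {
  "deltas": [
    {"tx": 0.02,"ty": -0.02,"tz": -0.4,"turn": 0,"gripper": 55},
    {"tx": 0,"ty": 0,"tz": -0.6,"turn": 0,"gripper": 55},
    {"tx": 0,"ty": 0,"tz": -0.5,"turn": 0,"gripper": 55},
    {"tx": 0,"ty": 0,"tz": -0.2,"turn": 0,"gripper": 55},
    {"tx": 0,"ty": 0,"tz": 0,"turn": 0,"gripper": 55},
    {"tx": 0,"ty": 0,"tz": 0,"turn": 0,"gripper": 55}
  ]
}}

```text
time: 24.85
eef_pos: [476.4, -308.0, 92.5]
tcp_rot: [[0.992, 0.124, 0.001], [0.124, -0.992, -0.001], [0.001, 0.001, -1.0]]
force: [0.1, -1.2, -2.3]
gripper_width: 60.9
```

```bash
python3 - <<'E'
from h import *
print(robot.state()["eef_pos"])
b=get_image("scene");t=get_image("top")
A=cv2.resize(t["pixels"][190:265,315:390],(400,400),interpolation=cv2.INTER_CUBIC)
B=cv2.resize(b["pixels"][225:305,274:354],(400,400),interpolation=cv2.INTER_CUBIC)
cv2.imwrite("pics/ins.png",np.hstack([A,B]))
E
```

```text
[ 476.44827526 -308.01211392   92.53566254]
```

View pics/ins.png

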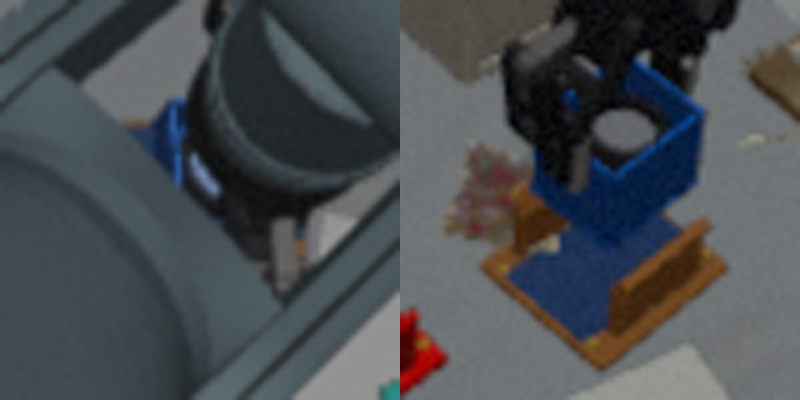

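The scene view shows the box centred over the gap, with the loupe inside. I'll nudge y by +1.5 mm and insert.

Call:
{"name": "carry_out", "arguments": {
  "deltas": [
    {"tx": 0,"ty": 0.03,"tz": -0.2,"turn": 0,"gripper": 55},
    {"tx": 0,"ty": 0,"tz": -0.25,"turn": 0,"gripper": 55},
    {"tx": 0,"ty": 0,"tz": -0.2,"turn": 0,"gripper": 55},
    {"tx": 0,"ty": 0,"tz": -0.1,"turn": 0,"gripper": 55},
    {"tx": 0,"ty": 0,"tz": 0,"turn": 0,"gripper": 55}
  ]
}}

```text
time: 25.58
eef_pos: [475.5, -306.0, 53.3]
tcp_rot: [[0.992, 0.123, -0.001], [0.123, -0.992, 0.001], [-0.001, -0.001, -1.0]]
force: [-1.0, 0.3, -2.3]
gripper_width: 61.2
```

No contact with the cheeks so far, so I'll continue.

Call:
{"name": "carry_out", "arguments": {
  "deltas": [
    {"tx": 0,"ty": 0,"tz": -0.1,"turn": 0,"gripper": 55},
    {"tx": 0,"ty": 0,"tz": -0.1,"turn": 0,"gripper": 55},
    {"tx": 0,"ty": 0,"tz": -0.08,"turn": 0,"gripper": 55},
    {"tx": 0,"ty": 0,"tz": 0,"turn": 0,"gripper": 55},
    {"tx": 0,"ty": 0,"tz": 0,"turn": 0,"gripper": 55}
  ]
}}

```text
time: 26.2
eef_pos: [475.9, -306.3, 40.0]
tcp_rot: [[0.992, 0.123, 0.0], [0.123, -0.992, -0.0], [0.0, 0.0, -1.0]]
force: [-0.1, -0.0, -2.7]
gripper_width: 61.3
```

Call:
{"name": "carry_out", "arguments": {
  "deltas": [
    {"tx": 0,"ty": 0,"tz": -0.05,"turn": 0,"gripper": 55},
    {"tx": 0,"ty": 0,"tz": -0.03,"turn": 0,"gripper": 55},
    {"tx": 0,"ty": 0,"tz": 0,"turn": 0,"gripper": 55},
    {"tx": 0,"ty": 0,"tz": 0,"turn": 0,"gripper": 55}
  ]
}}

```text
time: 26.7
eef_pos: [475.8, -306.3, 35.9]
tcp_rot: [[0.992, 0.123, -0.0], [0.123, -0.992, -0.0], [-0.0, 0.0, -1.0]]
force: [0.3, -0.7, -3.2]
gripper_width: 61.4
```

Call:
{"name": "carry_out", "arguments": {
  "deltas": [
    {"tx": 0,"ty": 0,"tz": -0.02,"turn": 0,"gripper": 55},
    {"tx": 0,"ty": 0,"tz": 0,"turn": 0,"gripper": 55},
    {"tx": 0,"ty": 0,"tz": 0,"turn": 0,"gripper": 55}
  ]
}}

```text
time: 27.08
eef_pos: [475.8, -306.2, 35.8]
tcp_rot: [[0.992, 0.123, 0.0], [0.123, -0.992, -0.0], [0.0, 0.0, -1.0]]
force: [-2.4, 2.4, 5.3]
gripper_width: 60.8
```

Seated at the expected height, with contact at TCP 35.8. Releasing and retreating.

Call:
{"name": "carry_out", "arguments": {
  "deltas": [
    {"tx": 0,"ty": 0,"tz": 0,"turn": 0,"gripper": 70},
    {"tx": 0,"ty": 0,"tz": 0,"turn": 0,"gripper": 80},
    {"tx": 0,"ty": 0,"tz": 0,"turn": 0,"gripper": 80},
    {"tx": 0,"ty": 0,"tz": 0,"turn": 0,"gripper": 80},
    {"tx": 0,"ty": 0,"tz": 0.4,"turn": 0,"gripper": 80},
    {"tx": 0,"ty": 0,"tz": 0.8,"turn": 0,"gripper": 80},
    {"tx": 0,"ty": 0,"tz": 0.9,"turn": 0,"gripper": 80},
    {"tx": 0,"ty": 0,"tz": 0.8,"turn": 0,"gripper": 80}
  ]
}}

```text
time: 28.08
eef_pos: [475.8, -306.3, 181.5]
tcp_rot: [[0.992, 0.123, 0.0], [0.123, -0.992, -0.0], [0.0, 0.0, -1.0]]
force: [0.8, -1.1, 0.3]
gripper_width: 80.2
```

Call:
{"name": "carry_out", "arguments": {
  "deltas": [
    {"tx": -0.2,"ty": 0.9,"tz": 0,"turn": 0,"gripper": 80},
    {"tx": -0.2,"ty": 0.9,"tz": 0,"turn": 0,"gripper": 80},
    {"tx": -0.2,"ty": 0.9,"tz": 0,"turn": 0,"gripper": 80},
    {"tx": -0.2,"ty": 0.9,"tz": 0,"turn": 0,"gripper": 80},
    {"tx": -0.2,"ty": 0.9,"tz": 0,"turn": 0,"gripper": 80},
    {"tx": 0,"ty": 0,"tz": 0,"turn": 0,"gripper": 80}
  ]
}}

```text
time: 28.82
eef_pos: [424.6, -78.6, 179.9]
tcp_rot: [[0.992, 0.127, -0.001], [0.127, -0.992, 0.001], [-0.0, -0.001, -1.0]]
force: [0.8, -0.4, -0.5]
gripper_width: 80.1
```

```bash
python3 - <<'E'
from h import *
s=robot.state(); print(s["eef_pos"],s["force"])
b=get_image("scene");t=get_image("top")
A=cv2.resize(t["pixels"][200:260,322:382],(400,400),interpolation=cv2.INTER_CUBIC)
B=cv2.resize(b["pixels"][225:305,274:354],(400,400),interpolation=cv2.INTER_CUBIC)
cv2.imwrite("pics/fin.png",np.hstack([A,B]))
def rel(P): d=np.array(P[:2])-[475.5,-306.4]; a=np.radians(7.2); return d@[np.cos(a),np.sin(a)],d@[-np.sin(a),np.cos(a)]
k=400/60
print("expected rim px (crop)",[((proj(t,(475.5+np.cos(.126)*dx-np.sin(.126)*dy,-306.4+np.sin(.126)*dx+np.cos(.126)*dy,62))-[322,200])*k).round(0).tolist() for dx,dy in((31,26),(31,-26),(-31,-26),(-31,26))])
print("lid",proj(t,(327,300,25)), proj(b,(327,300,25)))
E
```

```text
[424.59195057 -78.55333508 179.94680682] [ 0.79860393 -0.38123704 -0.50640812]
expected rim px (crop) [[135.0, 91.0], [280.0, 81.0], [298.0, 254.0], [151.0, 263.0]]
lid [ 95.09845194 274.46795476] [155.32348933 167.6003069 ]
```

View pics/fin.png

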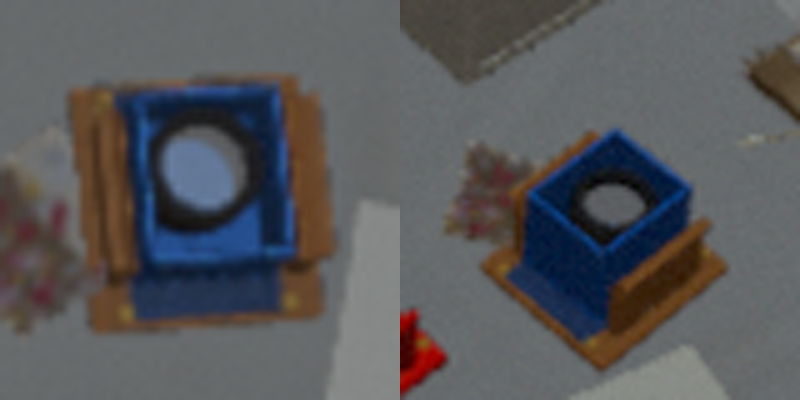

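The box sits between the cheeks. Its rim corners, about (133,92), (278,86), (297,258) and (147,265), match the prediction to about 1 mm, and the loupe is inside. Handing in.

```bash
python3 -c "
from h import *
t=get_image('top');H,S,V=cv2.split(cv2.cvtColor(t['pixels'],cv2.COLOR_BGR2HSV)); m=((H>95)&(H<130)&(S>110)).astype(np.uint8); m[:,150:]=0
n,l,st,c=cv2.connectedComponentsWithStats(m); print([(st[i].tolist(),c[i].round(1)) for i in range(1,n) if st[i,4]>40])
print(robot.job_done())"
```

```text
[([84, 265, 26, 21, 471], array([ 96.6, 275. ]))]
the job is handed in; nothing more can be done
None
```

The job is done and handed in at about 29 s on the robot clock. `job_done()` gives no verdict, so what follows comes from my own checks.

**What I did:**
- Pushed the right door to its stop; I judged it open from the 18 N stop force and the picture, not from a joint reading.
- Lifted the closed box out and stood it on bare table left of the case.
- Laid the lid on the table knob up, about 100 mm from the box.
- Gripped the open box across its 62 mm side and lowered it into the wooden stand.

**Last checks:**
- **Box in the stand:** the rim corners match the predicted place to about 1 mm. Contact came at TCP height 35.8 mm, as expected for a fully seated box, and no cheek contact showed on the way in.
- **Loupe:** it is visible inside the box.
- **Lid:** it has not moved since it was laid down (same pixels).
- **Robot:** it stands clear with about 1 N residual force.

No check failed. Two small mismatches: the knob grip read 14.3 mm where the knob is 16 mm, yet it held. I did not measure the jar, brush and tweezers again at the end; no move was planned near them.

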